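Hang the green bench tray on its keyhole stud

TASK

Hang the green tray on the brass headed stud of the wooden stand: pass the round part of the keyhole in its upright back plate over the stud's head, then slide the tray down until the narrow slot is fully home on the stud behind the head, and let go so that it hangs there at rest. Leave the red tray where it stands.

Things in the scene. Friction and masses are not known exactly. Their poses are not given: they have to be found in the camera images.
- green_grip (a point): Centre of the pale wood grip bar on the loose 0.18 kg green tray: 12 mm thick (x), 46 wide (y), 36 tall; pinch from above across x. 140 above tray's underside. z up, +x out of the back of its back plate. The plate (5 thick, 70 wide, 124 high) is centred on this point's x; tray box reaches 72 to -x, 22 high. Keyhole: round hole dia 36, centre 88 straight below; 13 wide slot above it
- green_seat (a point): Where the stud's shank centre lies when the green tray hangs fully down: mid-thickness of the back plate, at the closed upper end of the keyhole's narrow slot. 54 mm straight below green_grip, 34 mm straight above the round hole's centre (a taper joins hole and slot), 86 mm above the tray's underside. Axes as green_grip
- stud (a point): Middle of the brass stud's level shank (dia 8 mm, 15 long), 118 above the bench. It points along -x out of a fixed brown wood stand, whose face is 7.5 to +x; the head (dia 20) spans 7.5 to 15.5 to -x. z up. Stand's upright 60 wide, 132 high; base board 12 high reaches 20 in front of the face. The tray hangs with its x axis along this x
- red_tray: Loose red tray of the same shape and size, standing on the bench, to be left alone. Origin: centre of its underside; 70 mm wide (y), 158 mm high, reaching 45 mm to -x and 34 mm to +x. z up. (The room's bench lamp rises from the right of the bench, at about x 0.36, y -0.5: swing well clear of it.)

How it is judged (in metres and radians):
On the way:
1. the stud's head has passed through the round hole of the green tray's keyhole, while the tray is still up off its seat (x of stud in the frame of green_seat between -0.01 and 0.01 m and y of stud in the frame of green_seat between -0.016 and 0.016 m and z of stud in the frame of green_seat between -0.05 and -0.012 m), for 0.05 s.
At the end, for the whole second after the job is handed in: Green tray hangs released on the stud: shank middle within 7 mm in height, 8 mm sideways and 10 mm in depth of the tray's seat point (plate behind the head), tray within 0.3 rad of upright; red tray upright within 0.2 rad and within 30 mm of its start (x of stud in the frame of green_seat between -0.01 and 0.01 m and y of stud in the frame of green_seat between -0.008 and 0.008 m and z of stud in the frame of green_seat between -0.007 and 0.007 m and angle between green_seat's own z axis and vertical below 0.3 rad and distance of red_tray from where it was at the start of the episode below 0.03 m and angle between red_tray's own z axis and vertical below 0.2 rad); the robot touches nothing.
It fails at once if the red tray is pushed more than 30 mm or tipped over (distance of red_tray from where it was at the start of the episode above 0.03 m or angle between red_tray's own z axis and vertical above 0.4 rad).
It also fails if it takes over 48 s, if anything falls off the work surface, if the arm or the gripper's body presses on something with over 40 N, if the wrist force passes 120 N, or if a joint passes its speed limit or range.

ROBOT

A 6-joint arm with a two-finger parallel gripper is mounted at the origin on a cart in front of the work surface, level with it; the furniture and walls round the work are solid. World frame = base frame: x ahead of the robot, y to its left, z up, the work surface at z = 0. Lengths are in mm, angles in rad, forces in N, time in s.
With the tool pointing down it reaches from about 325 to 900 mm from the base axis. Payload 6.1 kg.
Tool frame: the origin (TCP) lies midway between the tips of the shut fingers; the grasp point (between the pads) lies 19 mm behind it; z points along the fingers, y is the line along which they close (so a half turn about z gives the same grasp; the last joint's range is limited). The gripper opens to 85 mm and grips with 20 to 120 N. Pads are 22 mm wide; open, the fingers measure 114 mm over their backs; the gripper's body (76 mm by 85 mm) begins 54 mm behind the grasp point. The pads swing forward as they close: fully open they stand 13 mm farther back than shut.
Start: joints at [1.188, 0.22, 1.526, -0, 1.395, -0.126], TCP at [158.74, 604.497, 231.3] pointing down, gripper open.
Joint ranges: [-2.98, 2.98], [-0.91, 2.08], [0.09, 2.57], [-1.24, 4.39], [0.2, 2.65], [-2.68, 2.68]. Speed limits (rad/s): [2.57, 2.57, 3.01, 3.14, 3.14, 3.14].

INTERFACE

Orientations are given as a rotation vector (axis times angle).
In Python, from plant import r gives the robot as it stands.
- The arm moves only by the shell command python3 -m jog 'ROWS'. ROWS is JSON, a list of rows, each an object of numbers: "gripper": the opening, from -1 (shut) to 1 (fully open); "tx", "ty", "tz": the shift along the world's x, y, z each as a share of 0.04 m, from -1 to 1; "wx", "wy", "wz": the turn, a rotation vector about the world's x, y, z each as a share of 4 degrees, from -1 to 1. A call has 1 to 20 rows; each row shifts and turns the commanded pose from where the row before left it; what a row does not reach is not made up. A row lasts 1/12 s, in which the tool goes at most 41.7 mm and 7.16 degrees, less where a joint would pass 70% of its speed; a pose out of reach is approached as far as the arm can. A call with a number of a shift or a turn outside -1 to 1 is refused whole. A call with a gripper value outside its range is refused whole. The fingers move at their own pace and stop on an object; the grip force is fixed at half the most. Time passes only in rows, so rows that do not move let the fingers close. It gives the time, the measured TCP pose, the force, the opening and the grip force at its end, in the units of the state.
- r.sense(): the state, without advancing time (a new reading comes with each control period).
- r.grab_frame(name): name is "scene" or "top"; returns (picture, depth): 420x560x3 uint8, blue, green, red; 420x560 float32, mm along the optical axis (not along the pixel's ray), 0 where there is no reading.
- r.camera_params(name): a dict with "vfov" (degrees; the focal length in pixels is half the picture's height over the tangent of half this angle, whatever the lens; pixels are square), "cx", "cy" (the principal point, pixels), "dist_coeffs" ([k1, k2, p1, p2, k3] as OpenCV has them; the pictures are not rectified), "R" (3x3) and "t" (3): a world point X has camera coordinates R X + t. Camera axes: x right, y down, z forward; pixel columns grow to the right and rows downward; lengths in mm; the calibration is good to about 2 mm. A picture is of the moment at which its call begins. camera_params takes no time and is no camera call.
- r.job_done(): hands the job in; it is judged then, once.
The state is a dict: "time": time; "joint_positions": joint angles; "joint_velocities": joint speeds; "effort": joint torques, N m; "tcp_pos": TCP position; "orientation": TCP orientation; "ft_force": force on the tool from outside, world axes, zero at the start; "wrist_torque": the same for the moment, N m; "width": opening from 0.0 (shut) to 1.0 (fully open); "finger_force": force on a finger pad.
Only numpy, scipy, OpenCV 4.12 (cv2) and the standard library are available. Lean on these libraries where they do the work, as an engineer would, in place of code of your own. Each camera call takes 0.05 s, during which the arm holds its last target. There are 200 camera calls.

## Working session

There is one attempt and no reset: what is moved stays moved. The work goes in short steps, Python scripts to look and compute and a shell command to move; the robot and the scene stay as the last step left them, time stands still between calls to the robot, and variables do not carry over. Pictures are saved under pics/ and viewed, at most 10 in all, crops included, and the job is handed in when it is done.

```bash
mkdir -p pics; cat > h.py <<'E'
import numpy as np, cv2
from plant import r
def K(p):
    f=210/np.tan(np.radians(p["vfov"])/2); return np.array([[f,0,p["cx"]],[0,f,p["cy"]],[0,0,1]])
def cloud(name,dep):
    p=r.camera_params(name);k=K(p);R=np.array(p["R"]);t=np.array(p["t"])
    v,u=np.mgrid[0:420,0:560]
    n=cv2.undistortPoints(np.stack([u,v],-1).reshape(-1,1,2).astype(float),k,np.array(p["dist_coeffs"],float)).reshape(420,560,2)
    c=np.dstack([n*dep[...,None],dep]).reshape(-1,3)
    return ((c-t)@R).reshape(420,560,3)
E
python3 - <<'E'
from h import *
for n in("scene","top"):
    im,d=r.grab_frame(n); cv2.imwrite(f"pics/{n}0.png",im); np.savez(f"{n}0.npz",im=im,d=d)
    p=r.camera_params(n); R=np.array(p["R"]); print(n,p["vfov"],p["dist_coeffs"],-R.T@np.array(p["t"]),R[2])
print(r.sense())
E
```

```text
scene 45.34373419983399 [-0.04249421  0.          0.          0.          0.        ] [ 129.10178014 -562.1190466   488.12077658] [ 0.41715683  0.82133173 -0.3890943 ]
top 56.98754227778733 [0.03849717 0.         0.         0.         0.        ] [374.45827686 206.34721287 938.51110958] [ 0.17749887  0.02671205 -0.98375841]
{'time': 0.1, 'joint_positions': array([ 1.18790167e+00,  2.21162411e-01,  1.52748868e+00,  8.66416330e-06,
        1.39473455e+00, -1.26120687e-01]), 'joint_velocities': array([ 0.00066414, -0.00381616, -0.00185245,  0.00075495, -0.00060901,
        0.00180976]), 'effort': array([ 7.34213136e-04, -4.98248005e+01, -3.90548909e+01, -2.14992951e-04,
        5.67023657e-03, -5.54003520e-06]), 'tcp_pos': array([158.53159881, 603.9893804 , 230.30352072]), 'orientation': array([-4.02175839e-01, -3.11527906e+00,  2.72190977e-03]), 'ft_force': array([-0.7239188 , -0.21782074, -0.15674542]), 'wrist_torque': array([ 0.04719263,  0.02222415, -0.00951562]), 'finger_force': 0.0, 'width': 1.0019205261366553}
```

View pics/scene0.png

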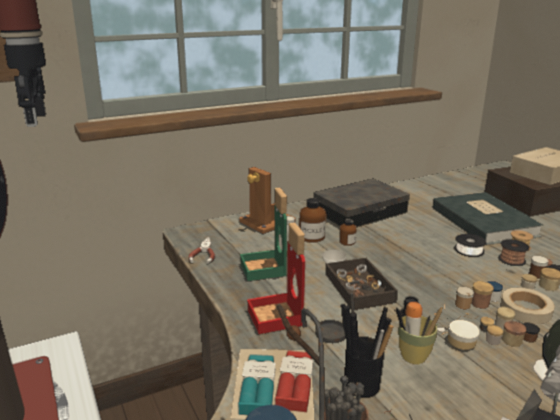

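View pics/top0.png

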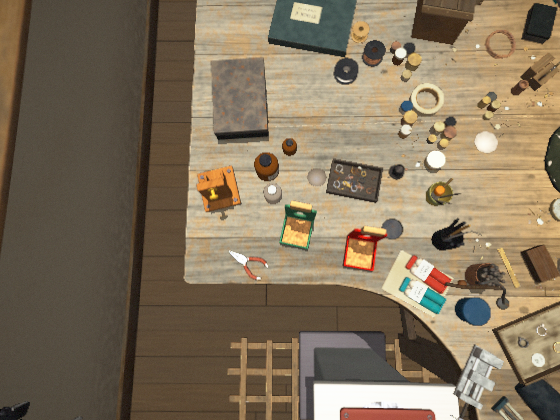

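The scene view shows the stand (260,200), green tray (270,240) and red tray (280,290). In the top view the stand is at (218,190), the stud at (213,193), the green grip at (300,208) and the red grip at (372,233).

```bash
python3 - <<'E'
from h import *
def rect(P):
    c,s,a=cv2.minAreaRect(P[:,:2].astype(np.float32)); return np.round(c,1),np.round(s,1),round(a,1)
z=np.load("top0.npz");C=cloud("top",z["d"]);im=z["im"];hsv=cv2.cvtColor(im,cv2.COLOR_BGR2HSV)
print("bench z",np.median(C[240:250,220:260,2][z["d"][240:250,220:260]>0]))
def reg(u0,u1,v0,v1,z0,z1,name):
    m=np.zeros((420,560),bool);m[v0:v1,u0:u1]=1
    m&=(C[...,2]>z0)&(C[...,2]<z1)&(z["d"]>0)
    P=C[m];print(name,len(P),"med",np.round(np.median(P,0),1),"min",np.round(P.min(0),1),"max",np.round(P.max(0),1),rect(P));return m
reg(280,322,195,250,145,170,"green grip top")
reg(280,322,195,250,8,60,"green box")
reg(345,392,222,272,145,170,"red grip top")
reg(345,392,222,272,8,60,"red box")
reg(190,245,160,220,122,145,"stand top")
m=reg(190,230,178,215,95,140,"stud+")
y=np.zeros((420,560),bool);y[175:215,190:235]=1
y&=(hsv[...,1]>170)&(hsv[...,2]>150)&(hsv[...,0]>20)&(hsv[...,0]<32)
v,u=np.nonzero(y);print("brass px",len(u),[ (a,b,*np.round(C[b,a])) for a,b in zip(u,v)][::3])
s=np.load("scene0.npz");D=cloud("scene",s["d"]);hs=cv2.cvtColor(s["im"],cv2.COLOR_BGR2HSV)
y=np.zeros((420,560),bool);y[165:200,240:272]=1
y&=(hs[...,1]>150)&(hs[...,2]>130)&(hs[...,0]>18)&(hs[...,0]<34)
v,u=np.nonzero(y);print("scene brass",len(u),np.round(np.median(D[y],0)),[ (a,b,*np.round(D[b,a])) for a,b in zip(u,v)][::4])
cv2.imwrite("pics/crops.png",np.hstack([cv2.resize(im[165:255,190:320],None,fx=3.3,fy=3.3),cv2.resize(s["im"][160:285,235:310],(178,297))]))
E
```

```text
bench z 1.1757011250941365
green grip top 145 med [529.6 189.7 158.3] min [520.7 168.8 145.5] max [540.6 212.2 162.5] (array([530.8, 190.5]), array([45.7, 12.5]), 77.8)
green box 396 med [507.  196.5  21.8] min [453.7 156.9   8. ] max [578.5 237.8  59.9] (array([515.9, 204.2]), array([ 90.2, 109.6]), 77.7)
red grip top 155 med [478.3  44.5 158.1] min [470.4  20.3 145.4] max [488.8  65.2 162.2] (array([479.7,  42.8]), array([44.7, 12.6]), 80.6)
red box 405 med [452.3  45.3  20.6] min [402.5 -27.6   8. ] max [517.2  84.6  59.7] (array([451.2,  30.8]), array([ 98.8, 126.7]), 18.6)
stand top 300 med [578.9 381.8 132.3] min [551.9 354.6 122. ] max [597.2 413.2 137.4] (array([571.5, 382.6]), array([40.6, 60. ]), 12.2)
stud+ 396 med [577.8 380.5 131.2] min [551.  354.6  95.6] max [595.1 413.2 137.4] (array([571.4, 382.8]), array([40.4, 60. ]), 10.7)
brass px 30 [(np.int64(212), np.int64(188), np.float64(572.0), np.float64(380.0), np.float64(132.0)), (np.int64(211), np.int64(190), np.float64(569.0), np.float64(384.0), np.float64(125.0)), (np.int64(211), np.int64(191), np.float64(568.0), np.f
[... 346 characters left out ...]
8.0), np.float64(378.0), np.float64(129.0)), (np.int64(211), np.int64(196), np.float64(556.0), np.float64(383.0), np.float64(127.0)), (np.int64(214), np.int64(196), np.float64(555.0), np.float64(376.0), np.float64(130.0)), (np.int64(212), np.int64(197), np.float64(554.0), np.float64(381.0), np.float64(127.0))]
scene brass 15 [558. 375. 124.] [(np.int64(249), np.int64(175), np.float64(552.0), np.float64(375.0), np.float64(128.0)), (np.int64(250), np.int64(176), np.float64(554.0), np.float64(373.0), np.float64(126.0)), (np.int64(249), np.int64(177), np.float64(553.0), np.float64(376.0), np.float64(123.0)), (np.int64(254), np.int64(177), np.float64(566.0), np.float64(379.0), np.float64(120.0))]
```

View pics/crops.png

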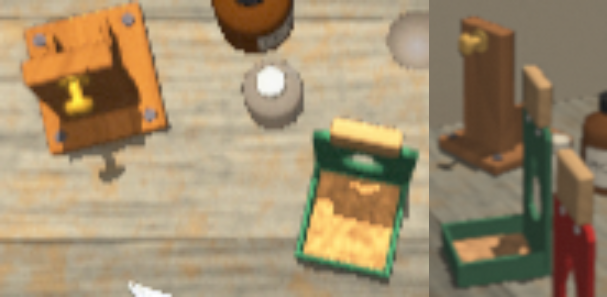

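The crop shows the stud pointing out of the stand towards the bottom-left of the picture (about +11° yaw). The green tray is turned the other way (about -12°) and the keyhole plate stands behind its box. I'll refine the stand yaw and the stud.

```bash
python3 - <<'E'
from h import *
z=np.load("top0.npz");C=cloud("top",z["d"]);ok=z["d"]>0
def sub(u0,u1,v0,v1,z0,z1):
    m=np.zeros((420,560),bool);m[v0:v1,u0:u1]=1
    return C[m&ok&(C[...,2]>z0)&(C[...,2]<z1)]
def rect(P): 
    c,s,a=cv2.minAreaRect(P[:,:2].astype(np.float32)); return np.round(c,1),np.round(s,1),round(a,1)
T=sub(190,250,160,220,130.5,140); T=T[T[:,0]>560]
print("top",len(T),rect(T))
B=sub(190,250,160,220,8,17); print("base",len(B),rect(B))
G=sub(280,322,195,250,155,165);print("grip",len(G),G[:,2].mean(),rect(G),G.mean(0))
for yaw in (10,11,12):
    a=np.radians(yaw);R=np.array([[np.cos(a),np.sin(a)],[-np.sin(a),np.cos(a)]])
    for n,P in(("top",T),("base",B)):
        q=P[:,:2]@R.T; print(yaw,n,np.round(np.percentile(q,[1,99],axis=0),1).tolist())
S=sub(190,250,160,220,105,140);S=S[S[:,0]<562];print("stud cand",np.round(S[:,:3],0).tolist())
# other obstacles: tall things near path
E
```

```text
top 211 (array([581.4, 384.4]), array([19.5, 59. ]), 13.8)
base 792 (array([602.4, 390.4]), array([100.1,  89.9]), 14.1)
grip 127 158.52112747852695 (array([531.1, 190.6]), array([45.3, 11.8]), 77.5) [530.63926963 190.52904805 158.52112748]
10 top [[629.7, 248.6], [649.4, 305.7]]
10 base [[610.4, 234.2], [710.7, 324.2]]
11 top [[634.7, 237.3], [654.0, 294.5]]
11 base [[615.5, 222.9], [715.3, 312.3]]
12 top [[639.2, 226.1], [658.3, 283.3]]
12 base [[620.4, 211.8], [719.3, 300.1]]
stud cand [[561.0, 382.0, 122.0], [561.0, 379.0, 125.0], [561.0, 377.0, 122.0], [560.0, 374.0, 127.0], [561.0, 372.0, 126.0], [561.0, 371.0, 122.0], [558.0, 383.0, 128.0], [558.0, 381.0, 127.0], [558.0, 378.0, 129.0], [558.0, 376.0, 129.0], [558.0, 375.0, 125.0], [558.0, 372.0, 127.0], [559.0, 370.0, 124.0], [560.0, 369.0, 119.0], [556.0, 385.0, 126.0], [556.0, 383.0, 127.0], [556.0, 381.0, 127.0], [556.0, 378.0, 128.0], [555.0, 376.0, 130.0], [555.0, 374.0, 129.0], [557.0, 373.0, 123.0], [557.0, 371.0, 123.0], [558.0, 369.0, 119.0], [554.0, 385.0, 126.0], [553.0, 382.0, 128.0], [554.0, 381.0, 127.0], [554.0, 379.0, 126.0], [553.0, 376.0, 129.0], [554.0, 374.0, 127.0], [555.0, 373.0, 123.0], [555.0, 371.0, 123.0], [552.0, 385.0, 124.0], [552.0, 383.0, 125.0], [552.0, 381.0, 125.0], [552.0, 379.0, 124.0], [552.0, 377.0, 122.0], [552.0, 375.0, 122.0], [554.0, 374.0, 115.0], [551.0, 384.0, 119.0], [551.0, 382.0, 118.0], [552.0, 381.0, 115.0], [552.0, 379.0, 112.0]]
```

```bash
python3 -m jog '[{"tx":0.466,"ty":-0.517,"wz":-1},{"tx":0.466,"ty":-0.517,"wz":-1},{"tx":0.466,"ty":-0.517,"wz":-1},{"tx":0.466,"ty":-0.517,"wz":-1},{"tx":0.466,"ty":-0.517,"wz":-1},{"tx":0.466,"ty":-0.517,"wz":-1},{"tx":0.466,"ty":-0.517,"wz":-1},{"tx":0.466,"ty":-0.517,"wz":-1},{"tx":0.466,"ty":-0.517,"wz":-1},{"tx":0.466,"ty":-0.517,"wz":-1},{"tx":0.466,"ty":-0.517,"wz":-1},{"tx":0.466,"ty":-0.517,"wz":-1},{"tx":0.466,"ty":-0.517,"wz":-1},{"tx":0.466,"ty":-0.517,"wz":-1},{"tx":0.466,"ty":-0.517,"wz":-1},{"tx":0.466,"ty":-0.517,"wz":-1},{"tx":0.466,"ty":-0.517,"wz":-1},{"tx":0.466,"ty":-0.517,"wz":-1},{"tx":0.466,"ty":-0.517,"wz":-1},{"tx":0.466,"ty":-0.517,"wz":-1}]' && python3 -m jog '[{"wz":-1,"gripper":1},{"wz":-0.95,"gripper":1},{"gripper":1},{"gripper":1}]'
python3 -c "
from h import *
from scipy.spatial.transform import Rotation as Q
s=r.sense();M=Q.from_rotvec(s['orientation']).as_matrix();print(s['tcp_pos'],np.degrees(np.arctan2(M[1,1],M[0,1])),M[:,2])"
```

```text
[158.53159881 603.9893804  230.30352072] 75.28785968651721 [-6.77781898e-04 -1.65995648e-03 -9.99998393e-01]invalid input at $[0]: expected keys gripper, tx, ty, tz, wx, wy, wz
```

All keys are required in each row.

```bash
python3 -m jog '[{"tx":0.466,"ty":-0.517,"tz":0,"wx":0,"wy":0,"wz":-1,"gripper":1},{"tx":0.466,"ty":-0.517,"tz":0,"wx":0,"wy":0,"wz":-1,"gripper":1},{"tx":0.466,"ty":-0.517,"tz":0,"wx":0,"wy":0,"wz":-1,"gripper":1},{"tx":0.466,"ty":-0.517,"tz":0,"wx":0,"wy":0,"wz":-1,"gripper":1},{"tx":0.466,"ty":-0.517,"tz":0,"wx":0,"wy":0,"wz":-1,"gripper":1},{"tx":0.466,"ty":-0.517,"tz":0,"wx":0,"wy":0,"wz":-1,"gripper":1},{"tx":0.466,"ty":-0.517,"tz":0,"wx":0,"wy":0,"wz":-1,"gripper":1},{"tx":0.466,"ty":-0.517,"tz":0,"wx":0,"wy":0,"wz":-1,"gripper":1},{"tx":0.466,"ty":-0.517,"tz":0,"wx":0,"wy":0,"wz":-1,"gripper":1},{"tx":0.466,"ty":-0.517,"tz":0,"wx":0,"wy":0,"wz":-1,"gripper":1},{"tx":0.466,"ty":-0.517,"tz":0,"wx":0,"wy":0,"wz":-1,"gripper":1},{"tx":0.466,"ty":-0.517,"tz":0,"wx":0,"wy":0,"wz":-1,"gripper":1},{"tx":0.466,"ty":-0.517,"tz":0,"wx":0,"wy":0,"wz":-1,"gripper":1},{"tx":0.466,"ty":-0.517,"tz":0,"wx":0,"wy":0,"wz":-1,"gripper":1},{"tx":0.466,"ty":-0.517,"tz":0,"wx":0,"wy":0,"wz":-1,"gripper":1},{"tx":0.466,"ty":-0.517,"tz":0,"wx":0,"wy":0,"wz":-1,"gripper":1},{"tx":0.466,"ty":-0.517,"tz":0,"wx":0,"wy":0,"wz":-1,"gripper":1},{"tx":0.466,"ty":-0.517,"tz":0,"wx":0,"wy":0,"wz":-1,"gripper":1},{"tx":0.466,"ty":-0.517,"tz":0,"wx":0,"wy":0,"wz":-1,"gripper":1},{"tx":0.466,"ty":-0.517,"tz":0,"wx":0,"wy":0,"wz":-1,"gripper":1}]' && python3 -m jog '[{"tx":0,"ty":0,"tz":0,"wx":0,"wy":0,"wz":-1,"gripper":1},{"tx":0,"ty":0,"tz":0,"wx":0,"wy":0,"wz":-0.95,"gripper":1},{"tx":0,"ty":0,"tz":0,"wx":0,"wy":0,"wz":0,"gripper":1},{"tx":0,"ty":0,"tz":0,"wx":0,"wy":0,"wz":0,"gripper":1}]'
cat > s.py <<'E'
from h import *
from scipy.spatial.transform import Rotation as Q
s=r.sense();M=Q.from_rotvec(s['orientation']).as_matrix();print(s['time'],s['tcp_pos'],"yaw",np.degrees(np.arctan2(M[1,1],M[0,1])),M[:,2],"F",s['ft_force'],"w",s['width'],s['finger_force'])
E
python3 s.py
```

```text
time: 1.77
tcp_pos: [532.0, 189.7, 230.8]
orientation: [-2.314, -2.124, 0.001]
ft_force: [0.9, 0.1, -0.5]
width: 0.997
finger_force: 0.0
time: 2.1
tcp_pos: [531.3, 190.7, 230.8]
orientation: [-2.448, -1.968, 0.001]
ft_force: [-0.9, -0.6, 0.4]
width: 1.002
finger_force: 0.0
2.1 [531.28169927 190.73464457 230.80761735] yaw -12.411947209976944 [-9.04467224e-04 -1.87658197e-04 -9.99999573e-01] F [-0.9201808  -0.63529592  0.35962135] w 1.002385776754177 0.0
```

```bash
python3 -m jog '[{"tx":0,"ty":0,"tz":-0.5,"wx":0,"wy":0,"wz":0,"gripper":1},{"tx":0,"ty":0,"tz":-0.5,"wx":0,"wy":0,"wz":0,"gripper":1},{"tx":0,"ty":0,"tz":-0.5,"wx":0,"wy":0,"wz":0,"gripper":1},{"tx":0,"ty":0,"tz":-0.5,"wx":0,"wy":0,"wz":0,"gripper":1},{"tx":0,"ty":0,"tz":-0.4,"wx":0,"wy":0,"wz":0,"gripper":1},{"tx":0,"ty":0,"tz":-0.27,"wx":0,"wy":0,"wz":0,"gripper":1},{"tx":0,"ty":0,"tz":0,"wx":0,"wy":0,"wz":0,"gripper":1},{"tx":0,"ty":0,"tz":0,"wx":0,"wy":0,"wz":0,"gripper":-1},{"tx":0,"ty":0,"tz":0,"wx":0,"wy":0,"wz":0,"gripper":-1},{"tx":0,"ty":0,"tz":0,"wx":0,"wy":0,"wz":0,"gripper":-1},{"tx":0,"ty":0,"tz":0,"wx":0,"wy":0,"wz":0,"gripper":-1},{"tx":0,"ty":0,"tz":0,"wx":0,"wy":0,"wz":0,"gripper":-1},{"tx":0,"ty":0,"tz":0,"wx":0,"wy":0,"wz":0,"gripper":-1},{"tx":0,"ty":0,"tz":0,"wx":0,"wy":0,"wz":0,"gripper":-1},{"tx":0,"ty":0,"tz":0,"wx":0,"wy":0,"wz":0,"gripper":-1},{"tx":0,"ty":0,"tz":0,"wx":0,"wy":0,"wz":0,"gripper":-1}]'; python3 s.py
```

```text
time: 3.43
tcp_pos: [532.0, 191.0, 125.3]
orientation: [2.45, 1.966, 0.002]
ft_force: [-1.3, 0.3, 6.0]
width: 0.135
finger_force: 59.5
3.4333 [531.98311513 190.97372615 125.25169801] yaw -12.512797234198906 [ 1.08067203e-03  2.33249922e-04 -9.99999389e-01] F [-1.30847765  0.30671182  5.9669464 ] w 0.1345205523374752 59.451711773872375
```

```bash
python3 -m jog '[{"tx":0,"ty":0,"tz":0.2,"wx":0,"wy":0,"wz":0,"gripper":-1},{"tx":0,"ty":0,"tz":0.5,"wx":0,"wy":0,"wz":0,"gripper":-1},{"tx":0,"ty":0,"tz":0.6,"wx":0,"wy":0,"wz":0,"gripper":-1},{"tx":0,"ty":0,"tz":0.6,"wx":0,"wy":0,"wz":0,"gripper":-1},{"tx":0,"ty":0,"tz":0.6,"wx":0,"wy":0,"wz":0,"gripper":-1},{"tx":0,"ty":0,"tz":0.4,"wx":0,"wy":0,"wz":0,"gripper":-1},{"tx":-0.026,"ty":0.447,"tz":0,"wx":0,"wy":0,"wz":0.66,"gripper":-1},{"tx":-0.026,"ty":0.447,"tz":0,"wx":0,"wy":0,"wz":0.66,"gripper":-1},{"tx":-0.026,"ty":0.447,"tz":0,"wx":0,"wy":0,"wz":0.66,"gripper":-1},{"tx":-0.026,"ty":0.447,"tz":0,"wx":0,"wy":0,"wz":0.66,"gripper":-1},{"tx":-0.026,"ty":0.447,"tz":0,"wx":0,"wy":0,"wz":0.66,"gripper":-1},{"tx":-0.026,"ty":0.447,"tz":0,"wx":0,"wy":0,"wz":0.66,"gripper":-1},{"tx":-0.026,"ty":0.447,"tz":0,"wx":0,"wy":0,"wz":0.66,"gripper":-1},{"tx":-0.026,"ty":0.447,"tz":0,"wx":0,"wy":0,"wz":0.66,"gripper":-1},{"tx":-0.026,"ty":0.447,"tz":0,"wx":0,"wy":0,"wz":0.66,"gripper":-1},{"tx":-0.026,"ty":0.447,"tz":0,"wx":0,"wy":0,"wz":0.66,"gripper":-1},{"tx":0,"ty":0,"tz":-0.5,"wx":0,"wy":0,"wz":0,"gripper":-1},{"tx":0,"ty":0,"tz":-0.4,"wx":0,"wy":0,"wz":0,"gripper":-1},{"tx":0,"ty":0,"tz":-0.35,"wx":0,"wy":0,"wz":0,"gripper":-1},{"tx":0,"ty":0,"tz":0,"wx":0,"wy":0,"wz":0,"gripper":-1}]'; python3 s.py; python3 - <<'E'
from h import *
im,d=r.grab_frame("scene"); im2,d2=r.grab_frame("top")
np.savez("n1.npz",im=im,d=d,im2=im2,d2=d2)
cv2.imwrite("pics/n1.png",np.hstack([cv2.resize(im[110:270,200:300],(375,600)),cv2.resize(im2[150:270,180:265],(425,600))]))
E
```

```text
time: 5.1
tcp_pos: [518.8, 368.4, 185.9]
orientation: [-1.935, -2.471, 0.011]
ft_force: [-0.2, -0.5, -2.6]
width: 0.13
finger_force: 58.5
5.1 [518.83718671 368.44752579 185.93138121] yaw 13.89015505290816 [-0.00651064 -0.00358631 -0.99997237] F [-0.2409946  -0.49941523 -2.6097758 ] w 0.12958946375177763 58.451786041259766
```

View pics/n1.png

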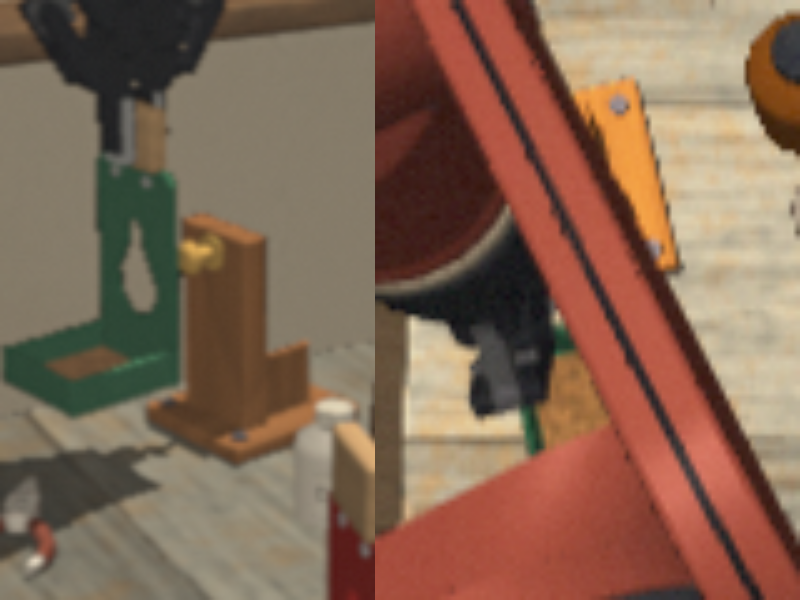

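The side view shows the tray upright in the grip, with its keyhole level with the stud head and just in front of it. I'll compare the hole and head laterally and in height using this one camera.

```bash
python3 - <<'E'
from h import *
z=np.load("n1.npz");im=z["im"];hsv=cv2.cvtColor(im,cv2.COLOR_BGR2HSV);C=cloud("scene",z["d"])
a=np.radians(14);dr=np.array([np.cos(a),np.sin(a),0]);n=np.array([-np.sin(a),np.cos(a),0])
g=((hsv[...,0]>60)&(hsv[...,0]<90)&(hsv[...,1]>80)&(hsv[...,2]<140)).astype(np.uint8)
g[:140]=0;g[225:]=0;g[:,:224]=0;g[:,250:]=0
P=C[(g>0)&(z["d"]>0)];P=P[P[:,2]>95]
print("plate n,dir,z pct",[np.round(np.percentile(P@w,[2,50,98]),1) for w in (n,dr,[0,0,1])])
A=np.c_[P@n,P[:,2],np.ones(len(P))];co=np.linalg.lstsq(A,P@dr,rcond=None)[0];print("tilt",co)
p=r.camera_params("scene");R=np.array(p["R"]);t=np.array(p["t"]);k=K(p);o=-R.T@t
def cast(uv,c):
    q=cv2.undistortPoints(np.float64(uv).reshape(-1,1,2),k,np.array(p["dist_coeffs"],float)).reshape(-1,2)
    D=np.c_[q,np.ones(len(q))]@R; return o+D*((c-o@dr)/(D@dr))[:,None]
c=np.median(P@dr)
cs,h=cv2.findContours(g,cv2.RETR_CCOMP,cv2.CHAIN_APPROX_NONE)
for i,x in enumerate(cs):
    if cv2.contourArea(x)>20:
        X=cast(x,c);print("contour hole" if h[0][i][3]>=0 else "outer",cv2.boundingRect(x),"n",(X@n).min(),(X@n).max(),"z",X[:,2].min(),X[:,2].max())
b=((hsv[...,0]>15)&(hsv[...,0]<34)&(hsv[...,1]>140)&(hsv[...,2]>110)).astype(np.uint8)
b[:165]=0;b[190:]=0;b[:,:246]=0;b[:,262:]=0
v,u=np.nonzero(b);X=cast(np.c_[u,v],640.8-11.5);print("brass",len(u),u.min(),u.max(),v.min(),v.max(),"z",X[:,2].min(),X[:,2].max())
Y=C[b>0];print(np.c_[u,v,np.round(np.c_[Y@dr,Y@n,Y[:,2]])][::3].astype(int).tolist())
E
```

```text
plate n,dir,z pct [array([195.7, 220.9, 258.7]), array([587.3, 589.7, 592.2]), array([ 96.5, 147. , 179.6])]
tilt [3.10085700e-03 6.60110030e-03 5.88105224e+02]
outer (224, 153, 23, 66) n 193.55268778702626 278.08953183709446 z 20.868214076554978 184.89417971533152
contour hole (230, 167, 14, 28) n 204.43806057168158 249.82922888547853 z 93.59033621508542 155.16138625570994
brass 90 249 259 172 182 z 111.11622786931554 139.5702874739244
[[255, 172, 648, 236, 128], [255, 173, 646, 234, 127], [258, 173, 647, 224, 129], [251, 174, 648, 250, 120], [254, 174, 645, 236, 124], [257, 174, 645, 225, 128], [251, 175, 631, 229, 127], [254, 175, 646, 237, 121], [257, 175, 646, 227, 124], [249, 176, 628, 232, 125], [252, 176, 632, 227, 125], [255, 176, 644, 231, 121], [258, 176, 647, 225, 122], [250, 177, 631, 232, 122], [253, 177, 640, 233, 120], [256, 177, 644, 227, 120], [259, 177, 649, 224, 120], [251, 178, 628, 225, 122], [254, 178, 640, 230, 118], [257, 178, 647, 229, 117], [249, 179, 625, 228, 120], [252, 179, 630, 224, 120], [255, 179, 648, 237, 112], [258, 179, 646, 223, 116], [251, 180, 628, 226, 117], [254, 180, 647, 239, 109], [257, 180, 646, 226, 113], [250, 181, 626, 226, 115], [253, 181, 650, 246, 104], [250, 182, 627, 227, 113]]
```

Both the camera and the arm's own readings agree that the tray is laterally aligned. It needs to go up about 5 mm, then 48 mm along the stud.

```bash
python3 -m jog '[{"tx":0,"ty":0,"tz":0.13,"wx":0,"wy":0,"wz":0,"gripper":-1},{"tx":0,"ty":0,"tz":0,"wx":0,"wy":0,"wz":0,"gripper":-1},{"tx":0,"ty":0,"tz":0,"wx":0,"wy":0,"wz":0,"gripper":-1},{"tx":0,"ty":0,"tz":0,"wx":0,"wy":0,"wz":0,"gripper":-1}]'; python3 s.py
```

```text
time: 5.53
tcp_pos: [521.8, 369.9, 197.1]
orientation: [1.936, 2.473, 0.003]
ft_force: [-0.2, -0.3, -1.4]
width: 0.134
finger_force: 58.6
5.5333 [521.78946168 369.86749619 197.05095302] yaw 13.873932587982877 [ 1.89610168e-03  9.92052018e-04 -9.99997710e-01] F [-0.15177109 -0.30882797 -1.3964151 ] w 0.13358669539701967 58.55967700481415
```

```bash
python3 -m jog '[{"tx":0,"ty":0,"tz":-0.14,"wx":0,"wy":0,"wz":0,"gripper":-1},{"tx":0,"ty":0,"tz":0,"wx":0,"wy":0,"wz":0,"gripper":-1},{"tx":0,"ty":0,"tz":0,"wx":0,"wy":0,"wz":0,"gripper":-1},{"tx":0.137,"ty":0.034,"tz":0,"wx":0,"wy":0,"wz":0,"gripper":-1},{"tx":0.137,"ty":0.034,"tz":0,"wx":0,"wy":0,"wz":0,"gripper":-1},{"tx":0.137,"ty":0.034,"tz":0,"wx":0,"wy":0,"wz":0,"gripper":-1},{"tx":0.137,"ty":0.034,"tz":0,"wx":0,"wy":0,"wz":0,"gripper":-1},{"tx":0.137,"ty":0.034,"tz":0,"wx":0,"wy":0,"wz":0,"gripper":-1},{"tx":0.137,"ty":0.034,"tz":0,"wx":0,"wy":0,"wz":0,"gripper":-1},{"tx":0.137,"ty":0.034,"tz":0,"wx":0,"wy":0,"wz":0,"gripper":-1},{"tx":0.137,"ty":0.034,"tz":0,"wx":0,"wy":0,"wz":0,"gripper":-1},{"tx":0,"ty":0,"tz":0,"wx":0,"wy":0,"wz":0,"gripper":-1},{"tx":0,"ty":0,"tz":0,"wx":0,"wy":0,"wz":0,"gripper":-1},{"tx":0,"ty":0,"tz":0,"wx":0,"wy":0,"wz":0,"gripper":-1}]'; python3 s.py; python3 - <<'E'
from h import *
im,d=r.grab_frame("scene");np.savez("n2.npz",im=im,d=d)
cv2.imwrite("pics/n2.png",cv2.resize(im[130:250,220:300],(400,600),interpolation=cv2.INTER_CUBIC))
E
```

```text
time: 6.7
tcp_pos: [564.8, 380.5, 189.9]
orientation: [-1.936, -2.473, 0.001]
ft_force: [0.2, -0.3, -0.9]
width: 0.129
finger_force: 58.6
6.7 [564.80784407 380.51518153 189.90263527] yaw 13.885322852760156 [-4.84317393e-04 -1.94944892e-04 -9.99999864e-01] F [ 0.17890968 -0.30918405 -0.88730617] w 0.12872386322155585 58.58817994594574
```

View pics/n2.png

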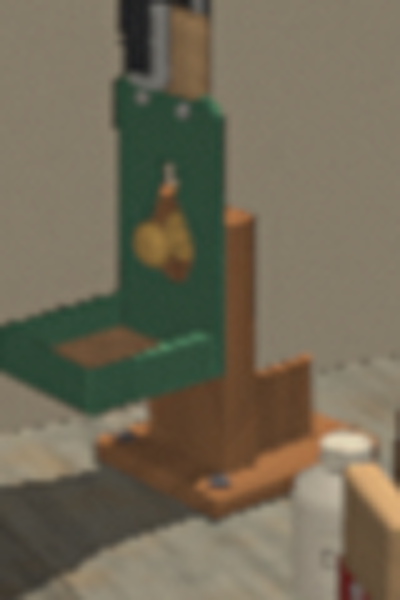

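The picture shows the brass head (150,245 in the crop) standing out in front of the plate through the round hole, and the force is near zero. Next I lower the tray onto the stud.

```bash
python3 -m jog '[{"tx":0,"ty":0,"tz":-0.1,"wx":0,"wy":0,"wz":0,"gripper":-1},{"tx":0,"ty":0,"tz":-0.1,"wx":0,"wy":0,"wz":0,"gripper":-1},{"tx":0,"ty":0,"tz":-0.1,"wx":0,"wy":0,"wz":0,"gripper":-1},{"tx":0,"ty":0,"tz":-0.1,"wx":0,"wy":0,"wz":0,"gripper":-1},{"tx":0,"ty":0,"tz":-0.1,"wx":0,"wy":0,"wz":0,"gripper":-1},{"tx":0,"ty":0,"tz":-0.1,"wx":0,"wy":0,"wz":0,"gripper":-1},{"tx":0,"ty":0,"tz":0,"wx":0,"wy":0,"wz":0,"gripper":-1},{"tx":0,"ty":0,"tz":0,"wx":0,"wy":0,"wz":0,"gripper":-1}]'; python3 s.py
```

```text
time: 7.42
tcp_pos: [564.7, 380.5, 165.6]
orientation: [-1.936, -2.473, 0.001]
ft_force: [-0.3, -0.4, -1.6]
width: 0.132
finger_force: 58.6
7.4167 [564.74751274 380.46477921 165.55086743] yaw 13.887567966015137 [-7.77769529e-04 -3.83817934e-04 -9.99999624e-01] F [-0.28851752 -0.44735572 -1.57910261] w 0.1321012759363593 58.61738562583923
```

Free so far. About 8–9 mm remain, so I go in small steps and watch the force.

```bash
python3 -m jog '[{"tx":0,"ty":0,"tz":-0.06,"wx":0,"wy":0,"wz":0,"gripper":-1},{"tx":0,"ty":0,"tz":-0.06,"wx":0,"wy":0,"wz":0,"gripper":-1},{"tx":0,"ty":0,"tz":-0.05,"wx":0,"wy":0,"wz":0,"gripper":-1},{"tx":0,"ty":0,"tz":0,"wx":0,"wy":0,"wz":0,"gripper":-1},{"tx":0,"ty":0,"tz":0,"wx":0,"wy":0,"wz":0,"gripper":-1}]'; python3 -m jog '[{"tx":0,"ty":0,"tz":-0.025,"wx":0,"wy":0,"wz":0,"gripper":-1},{"tx":0,"ty":0,"tz":0,"wx":0,"wy":0,"wz":0,"gripper":-1},{"tx":0,"ty":0,"tz":0,"wx":0,"wy":0,"wz":0,"gripper":-1}]';  python3 -m jog '[{"tx":0,"ty":0,"tz":-0.025,"wx":0,"wy":0,"wz":0,"gripper":-1},{"tx":0,"ty":0,"tz":0,"wx":0,"wy":0,"wz":0,"gripper":-1},{"tx":0,"ty":0,"tz":0,"wx":0,"wy":0,"wz":0,"gripper":-1}]'; python3 s.py
```

```text
time: 7.83
tcp_pos: [564.9, 380.5, 159.1]
orientation: [-1.937, -2.474, 0.001]
ft_force: [1.1, -0.5, -1.0]
width: 0.131
finger_force: 58.6
time: 8.08
tcp_pos: [565.0, 380.6, 158.3]
orientation: [1.937, 2.474, 0.0]
ft_force: [0.1, -0.8, -1.3]
width: 0.128
finger_force: 58.6
time: 8.33
tcp_pos: [565.2, 380.9, 157.7]
orientation: [1.937, 2.474, 0.001]
ft_force: [-0.6, 0.5, 0.0]
width: 0.137
finger_force: 59.1
8.3333 [565.19015932 380.85540018 157.72519188] yaw 13.886864109847833 [ 6.57313489e-04  6.39016288e-04 -9.99999580e-01] F [-0.55714681  0.53766548  0.02933107] w 0.1369407110354455 59.06102657318115
```

```bash
python3 -m jog '[{"tx":0,"ty":0,"tz":-0.025,"wx":0,"wy":0,"wz":0,"gripper":-1},{"tx":0,"ty":0,"tz":0,"wx":0,"wy":0,"wz":0,"gripper":-1},{"tx":0,"ty":0,"tz":0,"wx":0,"wy":0,"wz":0,"gripper":-1}]'; python3 s.py; python3 - <<'E'
from h import *
im,d=r.grab_frame("scene");np.savez("n3.npz",im=im,d=d)
cv2.imwrite("pics/n3.png",cv2.resize(im[130:250,220:300],(400,600),interpolation=cv2.INTER_CUBIC))
E
```

```text
time: 8.58
tcp_pos: [565.3, 381.0, 157.5]
orientation: [1.936, 2.474, 0.002]
ft_force: [-2.3, 1.2, 4.9]
width: 0.13
finger_force: 59.7
8.5833 [565.29418361 381.02906529 157.50243185] yaw 13.894560405994307 [ 1.15280341e-03  9.67409936e-04 -9.99998868e-01] F [-2.28359905  1.16279884  4.91731831] w 0.1302720365141906 59.74727511405945
```

View pics/n3.png

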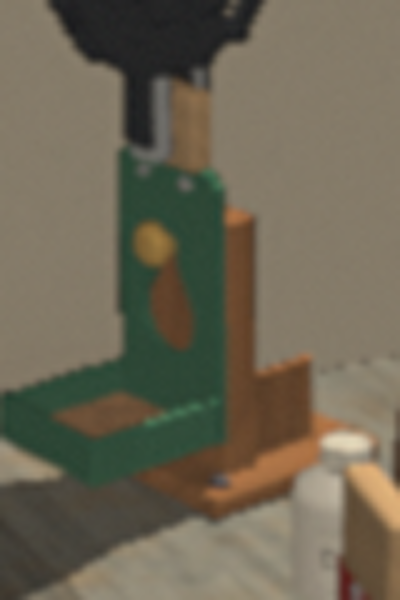

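The slot is home: the head sits at the slot's top (155,243 in the crop) and the contact force has risen. I now open the gripper, rise clear and look.

```bash
python3 -m jog '[{"tx":0,"ty":0,"tz":0,"wx":0,"wy":0,"wz":0,"gripper":0},{"tx":0,"ty":0,"tz":0,"wx":0,"wy":0,"wz":0,"gripper":0},{"tx":0,"ty":0,"tz":0,"wx":0,"wy":0,"wz":0,"gripper":0},{"tx":0,"ty":0,"tz":0,"wx":0,"wy":0,"wz":0,"gripper":0},{"tx":0,"ty":0,"tz":0,"wx":0,"wy":0,"wz":0,"gripper":0},{"tx":0,"ty":0,"tz":0,"wx":0,"wy":0,"wz":0,"gripper":0},{"tx":0,"ty":0,"tz":0.2,"wx":0,"wy":0,"wz":0,"gripper":0},{"tx":0,"ty":0,"tz":0.3,"wx":0,"wy":0,"wz":0,"gripper":0},{"tx":0,"ty":0,"tz":0.5,"wx":0,"wy":0,"wz":0,"gripper":0},{"tx":0,"ty":0,"tz":0.5,"wx":0,"wy":0,"wz":0,"gripper":0},{"tx":0,"ty":0,"tz":0.5,"wx":0,"wy":0,"wz":0,"gripper":0},{"tx":0,"ty":0,"tz":0.5,"wx":0,"wy":0,"wz":0,"gripper":0},{"tx":0,"ty":0,"tz":0,"wx":0,"wy":0,"wz":0,"gripper":0},{"tx":0,"ty":0,"tz":0,"wx":0,"wy":0,"wz":0,"gripper":0},{"tx":0,"ty":0,"tz":0,"wx":0,"wy":0,"wz":0,"gripper":0},{"tx":0,"ty":0,"tz":0,"wx":0,"wy":0,"wz":0,"gripper":0},{"tx":0,"ty":0,"tz":0,"wx":0,"wy":0,"wz":0,"gripper":0},{"tx":0,"ty":0,"tz":0,"wx":0,"wy":0,"wz":0,"gripper":0}]'; python3 s.py; python3 - <<'E'
from h import *
im,d=r.grab_frame("scene")
cv2.imwrite("pics/n4.png",cv2.resize(im[100:340,200:360],(400,600),interpolation=cv2.INTER_CUBIC))
E
```

```text
time: 10.13
tcp_pos: [564.5, 380.3, 254.9]
orientation: [-1.936, -2.473, 0.003]
ft_force: [0.1, -0.2, -0.2]
width: 0.499
finger_force: 0.0
10.1333 [564.47564425 380.29455394 254.88850455] yaw 13.886193063785981 [-0.00198973 -0.00106219 -0.99999746] F [ 0.07424145 -0.20385547 -0.15213594] w 0.49878577766198917 0.0
```

View pics/n4.png

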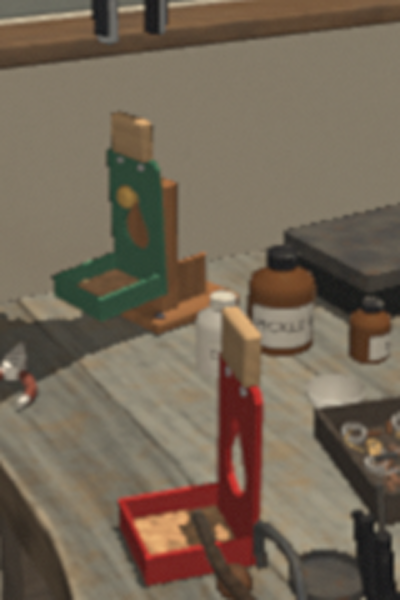

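The green tray hangs on the stud with the head at the top of its slot (127,196 in the crop). The gripper is clear above it and the red tray is undisturbed.

```bash
python3 -m jog '[{"tx":0,"ty":0,"tz":0,"wx":0,"wy":0,"wz":0,"gripper":0},{"tx":0,"ty":0,"tz":0,"wx":0,"wy":0,"wz":0,"gripper":0},{"tx":0,"ty":0,"tz":0,"wx":0,"wy":0,"wz":0,"gripper":0},{"tx":0,"ty":0,"tz":0,"wx":0,"wy":0,"wz":0,"gripper":0},{"tx":0,"ty":0,"tz":0,"wx":0,"wy":0,"wz":0,"gripper":0},{"tx":0,"ty":0,"tz":0,"wx":0,"wy":0,"wz":0,"gripper":0}]' >/dev/null; python3 -c "
from plant import r
print(r.job_done())"
```

```text
the job is handed in; nothing more can be done
None
```

The green tray hangs released on the stud with its slot fully home, the red tray was left where it stood, and the job was handed in at about 10.7 s; no verdict was returned.

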